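Find the air-locked hand pump by feel and prime it

ROBOT

A 6-joint arm with a two-finger parallel gripper is mounted at the origin on the work surface. World frame = base frame: x ahead of the robot, y to its left, z up, the work surface at z = 0. Lengths are in m, angles in rad, forces in N, time in s.
With the tool pointing down it reaches from about 0.325 to 0.925 m from the base axis. Payload 3.1 kg.
Tool frame: the origin (TCP) lies at the very end of the fingers, on their centre line; the grasp point (between the pads) lies 19 mm behind it; z points along the fingers, y is the line along which they close (so a half turn about z gives the same grasp; the last joint's range is limited). The gripper opens to 85 mm and grips with 20 to 120 N. Pads are 22 mm wide; open, the fingers measure 114 mm over their backs; the gripper's body (76 mm by 85 mm) begins 54 mm behind the grasp point. The pads swing forward as they close: fully open they stand 13 mm farther back than shut.
Start: joints at [1.094, 0.217, 1.613, -0, 1.311, -0.112], TCP at [0.223, 0.584, 0.231] pointing down, gripper open.
Joint ranges: [-2.75, 2.75], [-0.78, 2.1], [0.31, 2.55], [-1.13, 4.27], [0.13, 2.63], [-2.58, 2.58]. Speed limits (rad/s): [2.79, 2.79, 3.14, 3.14, 3.14, 3.14].

INTERFACE

Orientations are given as [roll, pitch, yaw] about the fixed x, y, z axes, in that order (R = Rz(yaw) Ry(pitch) Rx(roll)).
In Python, from cell import monitor, imaging, order gives the robot as it stands.
- The arm moves only by the tool jog_arm, never from a script. Its argument "series" is a list of rows, each a list of 2 entries, a list of its own where there are three numbers: the shift along the tool's x, y, z in mm, then the turn about the tool's z in rad. A call has 1 to 20 rows; each row is the pose to reach, as a shift and turn from the pose commanded when the call began, along the tool's axes at that moment; what a row does not reach only later rows make up. A row lasts 1/10 s, in which the tool goes at most 50 mm and 8.59 degrees, less where a joint would pass 70% of its speed; a pose out of reach is approached as far as the arm can. A call with a gripper value outside its range is refused whole. "fingers" is the finger opening in mm, from 0 to 85.4, set as the call begins (left out, the last holds). The fingers move at their own pace and stop on an object; "squeeze" is the grip in N (left out, the last holds). Time passes only in rows, so rows that repeat a pose let the fingers close. It gives the time, the measured TCP pose, the force, the opening and the grip force at its end, in the units of the state.
- monitor.observe(): the state, without advancing time (a new reading comes with each control period).
- imaging.camera(name): name is "side" or "top" or "wrist"; returns (picture, depth): 384x512x3 uint8, red, green, blue; 384x512 float32, m along the optical axis (not along the pixel's ray), 0 where there is no reading.
- imaging.get_calibration(name): a dict with "fx", "fy", "cx", "cy" (pixels), "origin" and "orientation" of the camera in the world. Camera axes: x right, y down, z forward; pixel columns grow to the right and rows downward; lengths in m; the calibration is good to about 2 mm. The wrist camera is an equidistant fisheye: a pixel r from the principal point sees the ray r / f radians off the axis. A picture is of the moment at which its call begins: read the wrist's pose just before it. get_calibration takes no time and is no camera call; for the wrist camera it gives the pose at the moment of the call.
- order.close_job(): hands the job in; it is judged then, once.
Trained networks look in the newest picture that a camera, given by its name, has taken for a name from the list of things; names that differ only in an ending like _2 or _b are one class to them, and where a whole thing is asked for, a point or a joint stands for the part that bears it (a point fixed in the world has none). Each returns a list of dicts, best first, with "conf" (0 to 1); they miss things now and then, are a little off and sometimes report something else, mostly with a low value. They report only what shows in the picture. A call takes as long as a camera call. They do not tell look-alikes from the thing itself.
- imaging.regions_of(camera, query): "region" (384x512 bool, what is visible of it).
- imaging.tip_of(camera, query): "at" ([x, y, z] in m, in world coordinates, good to about 4 mm: a listed point, or the origin of a listed thing).
The state is a dict: "time_s": time; "qpos": joint angles; "qd": joint speeds; "joint_efforts": joint torques, N m; "eef_pos": TCP position; "tcp_rot": TCP orientation; "ft_force": force on the tool from outside, world axes, zero at the start; "wrist_torque": the same for the moment, N m; "gripper_width": finger opening in m; "grasp_force": force on a finger pad.
Only numpy, scipy, OpenCV 4.12 (cv2) and the standard library are available. Lean on these libraries where they do the work, as an engineer would, in place of code of your own. Each camera call takes 0.05 s, during which the arm holds its last target. There are 200 camera calls.

TASK

One of these three hydraulic hand pumps is air-locked: its lever feels slack, while the other two push back firmly. Find it by pressing the levers gently, never more than half a stroke on the firm pumps, then take the wooden packer out from under the slack pump's lever, leave it lying on the bench, and prime that pump with at least three full strokes, right down and all the way up again. Leave the firm pumps' packers and everything else on the bench where they are.

Things in the scene. Friction and masses are not known exactly. Their poses are not given: they have to be found in the camera images.
- pump_1: One of three identical hydraulic hand pumps fixed to the bench: steel foot 290 x 100 mm (x -60 to +230), blue block and lying tank up to 114 mm high. Origin on the bench under the lever pivot, which is 100 mm up; the lever points along its -x, the tank along +x, z up. They stand side by side in any order; firm or slack can only be felt.
- lever_1 (a joint): Lever of pump_1, sprung upwards: 0 = rest, 0.5 rad above level; grows as it is pressed; 0.8 = bottom of stroke, 0.3 rad below level. The packer stops it at about 0.6. Steel bar 18 mm thick, rubber grip 24 mm thick from 110 to 210 mm from the pivot. Near the grip end a firm pump pushes back 4 to 14 N, the slack one 1 to 4 N.
- lever_1_tip (a point): The free end of lever_1, on its axis, 210 mm from the pivot; about 200 mm above the bench at rest, 38 mm at the bottom of the stroke.
- packer_1: Hardwood packer lying on the bench across and under the lever of pump_1, about 130 mm in front of the pivot, both ends sticking out beside the lever: 45 mm (x) by 170 mm (y) by 75 mm high (z), about 0.3 kg. Origin at the centre of its underside, y along its length.
- pump_2: One of three identical hydraulic hand pumps fixed to the bench: steel foot 290 x 100 mm (x -60 to +230), blue block and lying tank up to 114 mm high. Origin on the bench under the lever pivot, which is 100 mm up; the lever points along its -x, the tank along +x, z up. They stand side by side in any order; firm or slack can only be felt.
- lever_2 (a joint): Lever of pump_2, sprung upwards: 0 = rest, 0.5 rad above level; grows as it is pressed; 0.8 = bottom of stroke, 0.3 rad below level. The packer stops it at about 0.6. Steel bar 18 mm thick, rubber grip 24 mm thick from 110 to 210 mm from the pivot. Near the grip end a firm pump pushes back 4 to 14 N, the slack one 1 to 4 N.
- lever_2_tip (a point): The free end of lever_2, on its axis, 210 mm from the pivot; about 200 mm above the bench at rest, 38 mm at the bottom of the stroke.
- packer_2: Hardwood packer lying on the bench across and under the lever of pump_2, about 130 mm in front of the pivot, both ends sticking out beside the lever: 45 mm (x) by 170 mm (y) by 75 mm high (z), about 0.3 kg. Origin at the centre of its underside, y along its length.
- pump_3: One of three identical hydraulic hand pumps fixed to the bench: steel foot 290 x 100 mm (x -60 to +230), blue block and lying tank up to 114 mm high. Origin on the bench under the lever pivot, which is 100 mm up; the lever points along its -x, the tank along +x, z up. They stand side by side in any order; firm or slack can only be felt.
- lever_3 (a joint): Lever of pump_3, sprung upwards: 0 = rest, 0.5 rad above level; grows as it is pressed; 0.8 = bottom of stroke, 0.3 rad below level. The packer stops it at about 0.6. Steel bar 18 mm thick, rubber grip 24 mm thick from 110 to 210 mm from the pivot. Near the grip end a firm pump pushes back 4 to 14 N, the slack one 1 to 4 N.
- lever_3_tip (a point): The free end of lever_3, on its axis, 210 mm from the pivot; about 200 mm above the bench at rest, 38 mm at the bottom of the stroke.
- packer_3: Hardwood packer lying on the bench across and under the lever of pump_3, about 130 mm in front of the pivot, both ends sticking out beside the lever: 45 mm (x) by 170 mm (y) by 75 mm high (z), about 0.3 kg. Origin at the centre of its underside, y along its length.
- spray_bottle: White plastic bottle, 64 mm across, 190 mm tall. Bystander, loose. Origin on its underside at the centre.
- jar: Amber jar, 60 mm across, 100 mm tall. Bystander, loose. Origin on its underside at the centre.
- gland: Square steel gland with a hole, 60 x 60 x 28 mm. Bystander, loose. Origin on its underside at the centre.
- socket: Steel impact socket standing up, 38 mm across, 60 mm tall. Bystander, loose. Origin on its underside at the centre.
- bearing: Steel bearing ring lying flat, 68 mm across, 18 mm high. Bystander, loose. Origin on its underside at the centre.
- spanner: Steel spanner lying flat, about 180 mm long, along its x. Bystander, loose. Origin below its middle.
- piston: Aluminium piston standing up, 40 mm across, 45 mm tall. Bystander, loose. Origin on its underside at the centre.
Mind the look-alikes: they are no part of the job. What is shaped like the packer_2 but yellow is not meant.

How it is judged:
On the way, in this order (a step that is already met when the one before it is completed fails the run):
1. first stroke: the slack pump's lever is pressed to the bottom (past 0.72 rad) (value of joint any of lever_1, lever_2, lever_3 above 0.72 rad), for 0.03 s.
2. first stroke: that lever is let all the way up again (below 0.1 rad) (value of joint each of lever_1, lever_2, lever_3 below 0.1 rad), for 0.03 s.
3. second stroke: the slack pump's lever is pressed to the bottom (past 0.72 rad) (value of joint any of lever_1, lever_2, lever_3 above 0.72 rad), for 0.03 s.
4. second stroke: that lever is let all the way up again (below 0.1 rad) (all of step 2), for 0.03 s.
5. third stroke: the slack pump's lever is pressed to the bottom (past 0.72 rad) (value of joint any of lever_1, lever_2, lever_3 above 0.72 rad), for 0.03 s.
6. third stroke: that lever is let all the way up again (below 0.1 rad) (all of step 4), for 0.03 s.
At the end, for the whole second after the job is handed in: All three levers are up (below 0.1 rad); the slack pump's packer lies at rest on the bench, no longer under the lever (its centre more than 200 mm in front of the pivot, or more than 32 mm to one side of the lever); the firm pumps' packers are within 20 mm of where they were (all of step 6 and ((height (world z) of packer_1 between -0.02 and 0.05 m and linear speed of packer_1 below 0.02 m/s and (y of packer_1 in the frame of pump_1 above 0.032 m or y of packer_1 in the frame of pump_1 below -0.032 m or x of packer_1 in the frame of pump_1 below -0.2 m) and distance of each of packer_2, packer_3 from where it was at the start of the episode below 0.02 m) or (height (world z) of packer_2 between -0.02 and 0.05 m and linear speed of packer_2 below 0.02 m/s and (y of packer_2 in the frame of pump_2 above 0.032 m or y of packer_2 in the frame of pump_2 below -0.032 m or x of packer_2 in the frame of pump_2 below -0.2 m) and distance of each of packer_1, packer_3 from where it was at the start of the episode below 0.02 m) or (height (world z) of packer_3 between -0.02 and 0.05 m and linear speed of packer_3 below 0.02 m/s and (y of packer_3 in the frame of pump_3 above 0.032 m or y of packer_3 in the frame of pump_3 below -0.032 m or x of packer_3 in the frame of pump_3 below -0.2 m) and distance of each of packer_1, packer_2 from where it was at the start of the episode below 0.02 m))); the robot touches nothing.
It fails at once if a firm pump's lever is pressed beyond about half its stroke: over 6.5 N on a pump while its lever is between 0.45 and 0.55 rad (the slack lever needs about 3 N there, a firm one 8 N or more) ((value of joint lever_1 between 0.45 and 0.55 rad and contact force between anything else and pump_1 above 6.5 N) or (value of joint lever_2 between 0.45 and 0.55 rad and contact force between anything else and pump_2 above 6.5 N) or (value of joint lever_3 between 0.45 and 0.55 rad and contact force between anything else and pump_3 above 6.5 N)).
It fails at once if more than one packer is moved by over 20 mm (distance of each of packer_1, packer_2 from where it was at the start of the episode above 0.02 m or distance of each of packer_1, packer_3 from where it was at the start of the episode above 0.02 m or distance of each of packer_2, packer_3 from where it was at the start of the episode above 0.02 m).
It fails at once if a bystander is moved by more than 20 mm or knocked over (distance of any of spray_bottle, jar, gland, socket, bearing, spanner, piston from where it was at the start of the episode above 0.02 m or angle between any of spray_bottle, jar, socket, piston's own z axis and vertical above 0.5 rad).
It also fails if it takes over 72 s, if anything falls off the work surface, if the arm or the gripper's body presses on something with over 40 N, if the wrist force passes 120 N, or if a joint passes its speed limit or range.

## Working session

There is one attempt and no reset: what is moved stays moved. The work goes in short steps, Python scripts to look and compute and a tool call to move; the robot and the scene stay as the last step left them, time stands still between calls to the robot, and variables do not carry over. Pictures are saved under pics/ and viewed, at most 10 in all, crops included, and the job is handed in when it is done.

Besides the shell and the picture viewer there is one more tool, called after ">>>" by a JSON object that holds its "op" and its "data", one argument or row to a line. jog_arm: Moves the arm, as the interface text tells. Its arguments: {"type":"object","properties":{"series":{"type":"array","items":{"type":"array"}},"fingers":{"type":"number"},"squeeze":{"type":"number"}},"required":["series"]}

```bash
mkdir -p pics; python3 - <<'E'
from cell import monitor, imaging
import cv2, numpy as np
s=monitor.observe(); print(s)
for c in ("top","side"):
    p,d=imaging.camera(c); cv2.imwrite(f"pics/{c}0.png",p[...,::-1])
    print(c,imaging.get_calibration(c))
    for q in ("pump_1","lever_1_tip","packer_1","spray_bottle","jar","gland","socket","bearing","spanner","piston"):
        print(q,[(np.round(r["at"],3).tolist(),round(r["conf"],2)) for r in imaging.tip_of(c,q)])
E
```

```text
{'time_s': 0.0, 'qpos': array([ 1.09378708e+00,  2.17767094e-01,  1.61491171e+00, -1.14726257e-05,
        1.31129120e+00, -1.12198080e-01]), 'qd': array([ 0.00077913, -0.00071957,  0.00029328, -0.00029148, -0.00042953,
       -0.00011328]), 'joint_efforts': array([-1.70201321e-03, -3.96838474e+01, -3.03851259e+01, -2.46781701e-04,
        9.72367823e-03,  6.64248603e-06]), 'eef_pos': array([0.22259307, 0.58315811, 0.22997195]), 'tcp_rot': array([-3.13922902e+00, -2.55162253e-04,  2.77678414e+00]), 'ft_force': array([-0.26217015, -0.4521891 , -1.31168022]), 'wrist_torque': array([0.03087139, 0.00781215, 0.01845097]), 'grasp_force': 0.0, 'gripper_width': 0.08544133665698475}
top {'fx': 452.725616048364, 'fy': 452.725616048364, 'cx': 257.5595147489105, 'cy': 187.69552853529035, 'origin': array([ 0.33447396, -0.06802935,  1.45063854]), 'orientation': array([-2.96287893, -0.0219119 , -1.59714486])}
pump_1 [([0.68, 0.006, 0.001], 0.89), ([0.705, -0.273, 0.002], 0.82)]
lever_1_tip [([0.498, 0.005, 0.2], 0.95), ([0.683, 0.004, 0.002], 0.18), ([0.551, -0.003, -0.005], 0.15)]
packer_1 [([0.55
[... 762 characters left out ...]
.68, 0.005, -0.0], 0.84), ([0.712, 0.268, 0.003], 0.79)]
lever_1_tip [([0.497, 0.006, 0.201], 0.95), ([0.532, 0.256, 0.201], 0.68), ([0.589, 0.269, 0.0], 0.44)]
packer_1 [([0.547, -0.003, 0.0], 0.92), ([0.589, 0.266, -0.002], 0.74), ([0.694, -0.477, -0.0], 0.6), ([0.583, -0.287, 0.004], 0.56)]
spray_bottle [([0.692, 0.133, 0.005], 0.91), ([0.584, -0.289, 0.0], 0.47)]
jar [([0.792, -0.122, -0.003], 0.72)]
gland [([0.791, 0.137, 0.001], 0.66), ([0.325, -0.274, -0.004], 0.47)]
socket [([0.69, -0.135, -0.004], 0.7), ([0.582, -0.289, 0.002], 0.58), ([0.361, 0.187, -0.0], 0.23)]
bearing [([0.36, 0.188, -0.003], 0.68)]
spanner [([0.324, -0.274, -0.001], 0.59)]
piston [([0.351, 0.304, 0.005], 0.48)]
```

View pics/top0.png

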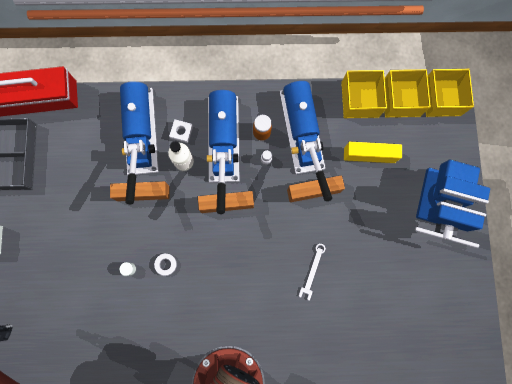

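View pics/side0.png

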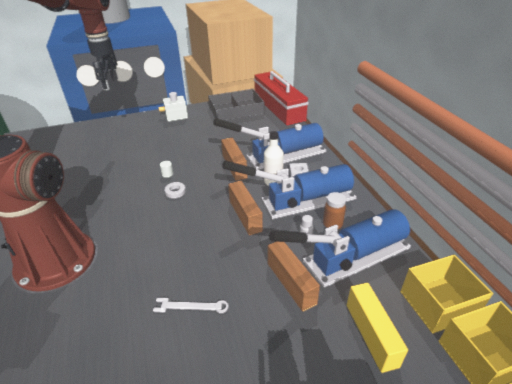

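The pictures show three pumps, with levers ending at about (131,200), (221,210) and (326,197) in the top view. Each has an orange packer under it, and a yellow look-alike lies at (373,152). Next I fit the lever and packer axes from depth.

```bash
cat > h.py <<'E'
from cell import monitor, imaging
import numpy as np, cv2
from scipy.spatial.transform import Rotation as R
def cloud(c):
    p,d=imaging.camera(c); k=imaging.get_calibration(c)
    v,u=np.mgrid[:384,:512]
    P=np.stack([(u-k["cx"])/k["fx"]*d,(v-k["cy"])/k["fy"]*d,d],-1)
    return p,d,R.from_euler("xyz",k["orientation"]).apply(P.reshape(-1,3)).reshape(P.shape)+k["origin"]
E
python3 - <<'E'
from h import *
p,d,W=cloud("top"); pi=p.astype(int)
z=W[...,2]
for n,y0 in (("L",.262),("M",.003),("R",-.29)):
    near=(d>0)&(abs(W[...,1]-y0)<.11)
    lev=near&(z>.135)&(z<.235)&(W[...,0]<.63)&(W[...,0]>.45)&(abs(W[...,1]-y0)<.05)
    q=W[lev]; a=np.polyfit(q[:,0],q[:,1],1); b=np.polyfit(q[:,0],q[:,2],1)
    print(n,"lever n",len(q),"xmin",q[:,0].min().round(3),"yaw",np.arctan(a[0]).round(3),"y@.55",np.polyval(a,.55).round(4),"z slope",b[0].round(3),"z@.55",np.polyval(b,.55).round(3))
    pk=near&(abs(z-.075)<.012)&(pi[...,0]>pi[...,2]+50)&(W[...,0]<.65)&(W[...,0]>.45)
    r=cv2.minAreaRect(W[pk][:,:2].astype(np.float32)*1000); print(" packer",pk.sum(),np.round(r[0]),np.round(r[1]),r[2])
E
```

```text
L lever n 280 xmin 0.524 yaw 0.068 y@.55 0.2553 z slope -0.51 z@.55 0.197
 packer 694 [586. 264.] [ 45. 169.] 1.5418952703475952
M lever n 328 xmin 0.491 yaw -0.007 y@.55 0.0029 z slope -0.535 z@.55 0.18
 packer 694 [545.  -5.] [ 45. 169.] 4.154268741607666
R lever n 280 xmin 0.52 yaw 0.151 y@.55 -0.2916 z slope -0.513 z@.55 0.195
 packer 667 [ 581. -288.] [ 45. 171.] 9.946331977844238
```

```bash
cat >> h.py <<'E'
def rel(*targets, s=None):
    """world targets (x,y,z[,yaw]) -> tool-frame shift mm and turn"""
    s=s or monitor.observe(); M=R.from_euler("xyz",s["tcp_rot"])
    for t in targets:
        sh=M.inv().apply(np.array(t[:3])-s["eef_pos"])*1000
        dy=0 if len(t)<4 else -((t[3]-s["tcp_rot"][2]+np.pi)%(2*np.pi)-np.pi)
        print(np.round(sh).astype(int).tolist(),round(dy,3))
    print("t",round(s["time_s"],2),"pos",s["eef_pos"].round(4),"rot",s["tcp_rot"].round(3),"F",s["ft_force"].round(2),"q",s["qpos"].round(2))
E
python3 - <<'E'
from h import *
rel((.547,.255,.25,1.571),(.547,.255,.215,1.571))
E
```

```text
[-420, -192, -19] 1.206
[-420, -192, 16] 1.206
t 1.15 pos [0.223  0.5839 0.2313] rot [-3.142  0.     2.777] F [-0.24 -0.01  0.18] q [ 1.09  0.22  1.61 -0.    1.31 -0.11]
```

>>> {"op": "jog_arm", "data": {
  "series": [
    [[-40, -20, -20], 0.12],
    [[-80, -37, -20], 0.24],
    [[-120, -55, -20], 0.36],
    [[-160, -73, -20], 0.48],
    [[-200, -91, -20], 0.6],
    [[-240, -110, -20], 0.72],
    [[-280, -128, -20], 0.84],
    [[-320, -146, -20], 0.96],
    [[-360, -165, -20], 1.08],
    [[-400, -183, -20], 1.2],
    [[-420, -192, -20], 1.206],
    [[-420, -192, -20], 1.206],
    [[-420, -192, -20], 1.206]
  ],
  "fingers": 0
}}

```text
time_s: 2.45
eef_pos: [0.5467, 0.2545, 0.2511]
tcp_rot: [-3.141, -0.0, 1.57]
ft_force: [0.4, 0.1, -0.0]
gripper_width: -0.0002
grasp_force: 0.0
```

```bash
python3 - <<'E'
from h import *
rel((.547,.255,.15,1.571))
E
```

```text
[0, 0, 101] -0.001
t 2.45 pos [0.5467 0.2545 0.2511] rot [-3.141 -0.     1.57 ] F [ 0.36  0.09 -0.05] q [0.32 0.16 1.65 0.   1.34 0.32]
```

>>> {"op": "jog_arm", "data": {
  "series": [
    [[0, 0, 30], 0],
    [[0, 0, 40], 0],
    [[0, 0, 50], 0],
    [[0, 0, 60], 0],
    [[0, 0, 70], 0],
    [[0, 0, 80], 0],
    [[0, 0, 80], 0],
    [[0, 0, 80], 0]
  ]
}}

```text
time_s: 3.25
eef_pos: [0.5481, 0.2558, 0.1732]
tcp_rot: [3.138, -0.002, 1.571]
ft_force: [0.2, 1.3, 5.3]
gripper_width: 0.0002
grasp_force: 2.7
```

>>> {"op": "jog_arm", "data": {
  "series": [
    [[0, 0, 8], 0],
    [[0, 0, 15], 0],
    [[0, 0, 20], 0],
    [[0, 0, 20], 0],
    [[0, 0, 20], 0]
  ]
}}

```text
time_s: 3.75
eef_pos: [0.5476, 0.2555, 0.1536]
tcp_rot: [3.139, -0.001, 1.571]
ft_force: [-1.5, 0.5, 8.0]
gripper_width: -0.0001
grasp_force: 3.5
```

The left pump pushes back 8 N, so it is firm. Next is the middle one.

>>> {"op": "jog_arm", "data": {
  "series": [
    [[0, 0, -50], 0],
    [[0, 0, -100], 0],
    [[-45, -5, -100], 0],
    [[-90, -10, -100], 0],
    [[-135, -16, -100], 0],
    [[-180, -22, -100], 0],
    [[-225, -28, -100], 0],
    [[-252, -32, -100], 0],
    [[-252, -32, -100], 0],
    [[-252, -32, -100], 0]
  ]
}}

```text
time_s: 4.75
eef_pos: [0.5147, 0.0027, 0.2514]
tcp_rot: [-3.142, -0.001, 1.57]
ft_force: [0.3, 0.2, 0.1]
gripper_width: 0.0001
grasp_force: 0.0
```

>>> {"op": "jog_arm", "data": {
  "series": [
    [[0, 0, 30], 0],
    [[0, 0, 40], 0],
    [[0, 0, 50], 0],
    [[0, 0, 60], 0],
    [[0, 0, 70], 0],
    [[0, 0, 80], 0],
    [[0, 0, 90], 0],
    [[0, 0, 100], 0],
    [[0, 0, 100], 0],
    [[0, 0, 100], 0]
  ]
}}

```text
time_s: 5.75
eef_pos: [0.516, 0.0031, 0.153]
tcp_rot: [3.14, 0.0, 1.572]
ft_force: [-1.6, 0.4, 8.5]
gripper_width: -0.0001
grasp_force: 3.5
```

The middle pump is firm too (8.5 N). I press the right one to confirm it is slack.

>>> {"op": "jog_arm", "data": {
  "series": [
    [[0, 0, -50], 0],
    [[0, 0, -100], 0],
    [[-45, 4, -100], 0],
    [[-90, 8, -100], 0],
    [[-135, 12, -100], -0.05],
    [[-180, 16, -100], -0.1],
    [[-225, 20, -100], -0.15],
    [[-270, 24, -100], -0.151],
    [[-296, 26, -100], -0.151],
    [[-296, 26, -100], -0.151],
    [[-296, 26, -100], -0.151]
  ]
}}

```text
time_s: 6.85
eef_pos: [0.541, -0.293, 0.2508]
tcp_rot: [-3.141, -0.001, 1.721]
ft_force: [0.7, 0.5, -0.6]
gripper_width: -0.0
grasp_force: 0.0
```

>>> {"op": "jog_arm", "data": {
  "series": [
    [[0, 0, 30], 0],
    [[0, 0, 40], 0],
    [[0, 0, 50], 0],
    [[0, 0, 60], 0],
    [[0, 0, 70], 0],
    [[0, 0, 80], 0],
    [[0, 0, 90], 0],
    [[0, 0, 100], 0],
    [[0, 0, 100], 0],
    [[0, 0, 100], 0]
  ]
}}

```text
time_s: 7.85
eef_pos: [0.5408, -0.293, 0.1509]
tcp_rot: [-3.141, -0.001, 1.722]
ft_force: [-0.1, 1.6, 2.4]
gripper_width: 0.0
grasp_force: 1.0
```

The right pump gives only 2.4 N, so it is the slack one. I go over the outer end of its packer.

>>> {"op": "jog_arm", "data": {
  "series": [
    [[0, 0, -50], 0],
    [[0, 0, -100], 0],
    [[-35, 21, -100], -0.023],
    [[-69, 42, -100], -0.023],
    [[-69, 42, -100], -0.023],
    [[-69, 42, -100], -0.023],
    [[-69, 42, -70], -0.023],
    [[-69, 42, -40], -0.023],
    [[-69, 42, -10], -0.023],
    [[-69, 42, 20], -0.023],
    [[-69, 42, 40], -0.023],
    [[-69, 42, 40], -0.023]
  ],
  "fingers": 68
}}

```text
time_s: 9.05
eef_pos: [0.5892, -0.3519, 0.1067]
tcp_rot: [-3.135, -0.007, 1.745]
ft_force: [-0.4, 0.6, -0.4]
gripper_width: 0.068
grasp_force: 0.0
```

```bash
python3 - <<'E'
from h import *
p,d=imaging.camera("side"); a=p
b,_=imaging.camera("wrist"); cv2.imwrite("pics/g1.png",np.hstack([a[100:340,150:512],b[72:312,75:437]])[...,::-1])
rel((.593,-.355,.03,1.745))
E
```

```text
[-1, 1, 82] 0.0
t 9.15 pos [ 0.5922 -0.3543  0.1115] rot [-3.141e+00 -1.000e-03  1.745e+00] F [-0.4  -0.44  0.53] q [-0.64  0.46  1.53  0.    1.15 -0.82]
```

View pics/g1.png

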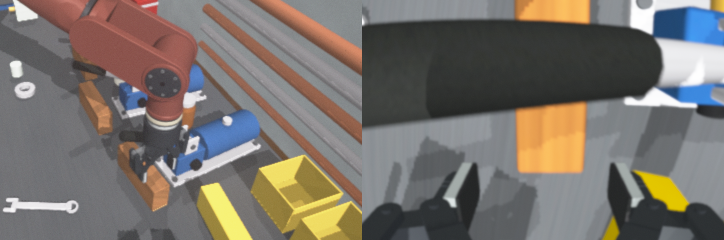

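The wrist view shows the fingers (470 and 615) straddling the packer (518–585). The lever is close to the camera, so I check that clearance.

```bash
python3 - <<'E'
from h import *
k=imaging.get_calibration("wrist"); s=monitor.observe()
M=R.from_euler("xyz",s["tcp_rot"]); print("cam in tool mm",(M.inv().apply(k["origin"]-s["eef_pos"])*1000).round(),k["origin"].round(3), M.inv().apply(R.from_euler("xyz",k["orientation"]).as_matrix().T).round(2))
E
```

```text
cam in tool mm [  75.   -0. -142.] [ 0.579 -0.281  0.254] [[ 0.    1.    0.  ]
 [-0.96  0.   -0.29]
 [-0.29 -0.    0.96]]
```

The camera hangs 75 mm out on the lever side and would hit the lever. I rise, turn half round, then descend.

>>> {"op": "jog_arm", "data": {
  "series": [
    [[0, 0, -40], 0.05],
    [[0, 0, -80], 0.2],
    [[0, 0, -120], 0.34],
    [[0, 0, -120], 0.48],
    [[0, 0, -120], 0.63],
    [[0, 0, -120], 0.78],
    [[0, 0, -120], 0.93],
    [[0, 0, -120], 1.08],
    [[0, 0, -120], 1.23],
    [[0, 0, -120], 1.38],
    [[0, 0, -120], 1.53],
    [[0, 0, -120], 1.68],
    [[0, 0, -120], 1.83],
    [[0, 0, -120], 1.98],
    [[0, 0, -120], 2.13],
    [[0, 0, -120], 2.28],
    [[0, 0, -120], 2.43],
    [[0, 0, -120], 2.58],
    [[0, 0, -120], 2.73],
    [[0, 0, -120], 2.87]
  ]
}}

```text
time_s: 11.15
eef_pos: [0.5936, -0.3555, 0.2347]
tcp_rot: [-3.139, -0.004, -1.131]
ft_force: [-0.1, -1.1, -0.4]
gripper_width: 0.0675
grasp_force: 0.0
```

>>> {"op": "jog_arm", "data": {
  "series": [
    [[0, 0, 0], 0.14],
    [[0, 0, 0], 0.272],
    [[0, 0, 0], 0.272],
    [[0, 0, 0], 0.272]
  ]
}}

```text
time_s: 11.55
eef_pos: [0.5933, -0.3554, 0.2336]
tcp_rot: [-3.139, -0.002, -1.394]
ft_force: [-0.6, 0.0, -0.3]
gripper_width: 0.0678
grasp_force: 0.0
```

```bash
python3 - <<'E'
from h import *
rel((.593,-.355,.03,1.745-np.pi))
E
```

```text
[-1, 1, 204] 0.002
t 11.55 pos [ 0.5933 -0.3554  0.2336] rot [-3.139e+00 -2.000e-03 -1.394e+00] F [-0.56  0.03 -0.32] q [-0.64  0.35  1.44  0.    1.35  2.32]
```

>>> {"op": "jog_arm", "data": {
  "series": [
    [[-1, 1, 40], 0],
    [[-1, 1, 80], 0],
    [[-1, 1, 115], 0],
    [[-1, 1, 140], 0],
    [[-1, 1, 165], 0],
    [[-1, 1, 185], 0],
    [[-1, 1, 204], 0],
    [[-1, 1, 204], 0],
    [[-1, 1, 204], 0]
  ]
}}

```text
time_s: 12.45
eef_pos: [0.5917, -0.3545, 0.0275]
tcp_rot: [-3.142, 0.0, -1.397]
ft_force: [0.8, 0.4, -0.4]
gripper_width: 0.0682
grasp_force: 0.0
```

>>> {"op": "jog_arm", "data": {
  "series": [
    [[0, 0, 0], 0],
    [[0, 0, 0], 0],
    [[0, 0, 0], 0],
    [[0, 0, 0], 0],
    [[0, 0, 0], 0]
  ],
  "fingers": 30,
  "squeeze": 40
}}

```text
time_s: 12.95
eef_pos: [0.5933, -0.3556, 0.0297]
tcp_rot: [-3.138, -0.003, -1.397]
ft_force: [1.2, 0.9, 6.7]
gripper_width: 0.0445
grasp_force: 42.9
```

>>> {"op": "jog_arm", "data": {
  "series": [
    [[10, 8, -3], 0],
    [[25, 16, -3], 0],
    [[40, 24, -3], 0],
    [[55, 32, -3], 0],
    [[70, 40, -3], 0],
    [[85, 48, -3], 0],
    [[100, 56, -3], 0],
    [[115, 60, -3], 0],
    [[125, 60, -3], 0],
    [[125, 60, 0], 0],
    [[125, 60, 0], 0]
  ]
}}

```text
time_s: 14.05
eef_pos: [0.5543, -0.4912, 0.0298]
tcp_rot: [3.141, -0.005, -1.397]
ft_force: [-3.6, -2.9, 5.1]
gripper_width: 0.0447
grasp_force: 42.0
```

>>> {"op": "jog_arm", "data": {
  "series": [
    [[0, 0, 0], 0],
    [[0, 0, 0], 0],
    [[0, 0, 0], 0],
    [[0, 0, -30], 0],
    [[0, 0, -70], 0],
    [[0, 0, -120], 0],
    [[0, 0, -170], 0],
    [[0, 0, -220], 0],
    [[0, 0, -220], 0]
  ],
  "fingers": 68
}}

```text
time_s: 14.95
eef_pos: [0.5581, -0.4911, 0.2597]
tcp_rot: [-3.131, -0.016, -1.397]
ft_force: [0.3, -1.5, 1.3]
gripper_width: 0.0676
grasp_force: 0.0
```

```bash
python3 - <<'E'
from h import *
p,d=imaging.camera("side")
b,_=imaging.camera("top"); cv2.imwrite("pics/g2.png",np.hstack([p[100:384,100:512],b[60:344,200:512]])[...,::-1])
for c in("top","side"): print([(np.round(r["at"],3).tolist(),round(r["conf"],2)) for r in imaging.tip_of(c,"packer_1")])
rel((.541,-.293,.25,1.745-np.pi))
E
```

```text
[([0.55, -0.001, -0.003], 0.98), ([0.698, -0.476, 0.003], 0.71), ([0.591, 0.268, -0.0], 0.7), ([0.546, -0.425, -0.0], 0.62)]
[([0.588, 0.267, 0.001], 0.92), ([0.54, -0.422, 0.003], 0.63), ([0.696, -0.479, -0.0], 0.63), ([0.55, -0.002, 0.003], 0.62)]
[-193, -21, -4] -0.0
t 15.15 pos [ 0.5536 -0.4868  0.2452] rot [ 3.140e+00  3.000e-03 -1.397e+00] F [ 0.12  0.91 -0.36] q [-0.82  0.44  1.3   0.    1.4   2.15]
```

View pics/g2.png

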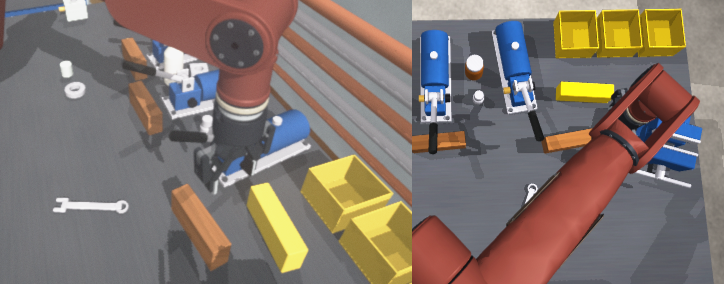

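The packer now lies flat at about (0.545, -0.425), clear of the lever, and the other packers have not moved. Now the strokes with closed fingers.

>>> {"op": "jog_arm", "data": {
  "series": [
    [[-45, -5, -4], 0],
    [[-90, -10, -4], 0],
    [[-135, -15, -4], 0],
    [[-180, -20, -4], 0],
    [[-193, -21, -4], 0],
    [[-193, -21, -4], 0],
    [[-193, -21, -4], 0]
  ],
  "fingers": 0
}}

```text
time_s: 15.85
eef_pos: [0.5411, -0.2947, 0.2499]
tcp_rot: [3.14, 0.0, -1.397]
ft_force: [0.5, -0.3, -0.2]
gripper_width: -0.0004
grasp_force: 0.0
```

>>> {"op": "jog_arm", "data": {
  "series": [
    [[0, 0, 30], 0],
    [[0, 0, 50], 0],
    [[0, 0, 75], 0],
    [[0, 0, 100], 0],
    [[0, 0, 125], 0],
    [[0, 0, 150], 0],
    [[0, 0, 170], 0],
    [[0, 0, 183], 0],
    [[0, 0, 187], 0],
    [[0, 0, 187], 0],
    [[0, 0, 187], 0]
  ]
}}

```text
time_s: 16.95
eef_pos: [0.5412, -0.2956, 0.0651]
tcp_rot: [3.141, -0.002, -1.397]
ft_force: [-2.2, -2.0, 3.6]
gripper_width: 0.0
grasp_force: 1.9
```

>>> {"op": "jog_arm", "data": {
  "series": [
    [[0, 0, 4], 0],
    [[0, 0, 4], 0],
    [[0, 0, 4], 0]
  ]
}}

```text
time_s: 17.25
eef_pos: [0.5419, -0.2954, 0.0617]
tcp_rot: [-3.141, -0.003, -1.397]
ft_force: [-2.2, -3.8, 5.4]
gripper_width: -0.0005
grasp_force: 3.1
```

>>> {"op": "jog_arm", "data": {
  "series": [
    [[0, 0, -40], 0],
    [[0, 0, -80], 0],
    [[0, 0, -120], 0],
    [[0, 0, -160], 0],
    [[0, 0, -185], 0],
    [[0, 0, -190], 0],
    [[0, 0, -190], 0],
    [[0, 0, -190], 0],
    [[0, 0, -190], 0],
    [[0, 0, -190], 0]
  ]
}}

```text
time_s: 18.25
eef_pos: [0.5405, -0.2934, 0.2478]
tcp_rot: [3.139, 0.003, -1.397]
ft_force: [-0.1, -0.0, -0.0]
gripper_width: 0.0002
grasp_force: 0.0
```

```bash
python3 - <<'E'
from h import *
for c in("side","top"):
    imaging.camera(c); print([(np.round(r["at"],3).tolist(),round(r["conf"],2)) for r in imaging.tip_of(c,"lever_1_tip")])
rel((.541,-.293,.06))
E
```

```text
[([0.53, 0.258, 0.196], 0.43), ([0.712, 0.268, 0.003], 0.42)]
[([0.495, 0.005, 0.2], 0.67)]
[-1, 0, 190] 0
t 18.45 pos [ 0.5412 -0.2941  0.2496] rot [ 3.141e+00  1.000e-03 -1.397e+00] F [-0.1  -0.33 -0.13] q [-0.61  0.18  1.62  0.    1.34  2.36]
```

Stroke 1 bottomed: the force rose to 5.4 N at z = 0.062. I make three more, one of them a spare.

>>> {"op": "jog_arm", "data": {
  "series": [
    [[0, 0, 30], 0],
    [[0, 0, 60], 0],
    [[0, 0, 60], 0],
    [[0, 0, 60], 0]
  ]
}}

```text
time_s: 18.85
eef_pos: [0.5414, -0.2937, 0.1902]
tcp_rot: [3.141, 0.002, -1.397]
ft_force: [0.8, 0.9, 1.6]
gripper_width: 0.0001
grasp_force: 0.7
```

>>> {"op": "jog_arm", "data": {
  "series": [
    [[0, 0, 25], 0],
    [[0, 0, 50], 0],
    [[0, 0, 75], 0],
    [[0, 0, 100], 0],
    [[0, 0, 120], 0],
    [[0, 0, 130], 0],
    [[0, 0, 130], 0],
    [[0, 0, 130], 0],
    [[0, 0, 90], 0],
    [[0, 0, 50], 0],
    [[0, 0, 10], 0],
    [[0, 0, -30], 0],
    [[0, 0, -60], 0],
    [[0, 0, -60], 0],
    [[0, 0, -60], 0],
    [[0, 0, -60], 0],
    [[0, 0, -60], 0],
    [[0, 0, -60], 0]
  ]
}}

```text
time_s: 20.65
eef_pos: [0.5406, -0.2936, 0.2483]
tcp_rot: [3.139, 0.002, -1.397]
ft_force: [0.5, -0.4, -0.3]
gripper_width: 0.0
grasp_force: 0.0
```

>>> {"op": "jog_arm", "data": {
  "series": [
    [[0, 0, 30], 0],
    [[0, 0, 55], 0],
    [[0, 0, 80], 0],
    [[0, 0, 105], 0],
    [[0, 0, 130], 0],
    [[0, 0, 155], 0],
    [[0, 0, 178], 0],
    [[0, 0, 190], 0],
    [[0, 0, 190], 0],
    [[0, 0, 190], 0],
    [[0, 0, 190], 0]
  ]
}}

```text
time_s: 21.75
eef_pos: [0.5412, -0.2939, 0.0614]
tcp_rot: [3.14, 0.001, -1.397]
ft_force: [-3.1, 2.0, 7.3]
gripper_width: 0.0002
grasp_force: 3.9
```

>>> {"op": "jog_arm", "data": {
  "series": [
    [[0, 0, -40], 0],
    [[0, 0, -80], 0],
    [[0, 0, -120], 0],
    [[0, 0, -160], 0],
    [[0, 0, -185], 0],
    [[0, 0, -190], 0],
    [[0, 0, -190], 0],
    [[0, 0, -190], 0],
    [[0, 0, -190], 0],
    [[0, 0, -190], 0]
  ]
}}

```text
time_s: 22.75
eef_pos: [0.5404, -0.2935, 0.2479]
tcp_rot: [3.139, 0.003, -1.397]
ft_force: [-0.6, 0.5, -0.2]
gripper_width: -0.0003
grasp_force: 0.0
```

>>> {"op": "jog_arm", "data": {
  "series": [
    [[0, 0, 30], 0],
    [[0, 0, 55], 0],
    [[0, 0, 80], 0],
    [[0, 0, 105], 0],
    [[0, 0, 130], 0],
    [[0, 0, 155], 0],
    [[0, 0, 178], 0],
    [[0, 0, 190], 0],
    [[0, 0, 190], 0],
    [[0, 0, 190], 0],
    [[0, 0, 190], 0]
  ]
}}

```text
time_s: 23.85
eef_pos: [0.5412, -0.2938, 0.0614]
tcp_rot: [3.14, 0.001, -1.397]
ft_force: [-3.1, 2.7, 6.3]
gripper_width: -0.0001
grasp_force: 4.0
```

>>> {"op": "jog_arm", "data": {
  "series": [
    [[0, 0, -40], 0],
    [[0, 0, -80], 0],
    [[0, 0, -120], 0],
    [[0, 0, -160], 0],
    [[0, 0, -200], 0],
    [[0, 0, -240], 0],
    [[0, -40, -250], 0],
    [[0, -40, -250], 0],
    [[0, -40, -250], 0],
    [[0, -40, -250], 0]
  ]
}}

```text
time_s: 24.85
eef_pos: [0.5795, -0.2868, 0.3082]
tcp_rot: [3.138, 0.002, -1.397]
ft_force: [-0.2, -0.2, -0.2]
gripper_width: -0.0
grasp_force: 0.0
```

```bash
python3 - <<'E'
from h import *
p,_=imaging.camera("side"); print([(np.round(r["at"],3).tolist(),round(r["conf"],2)) for r in imaging.tip_of("side","lever_1_tip")])
cv2.imwrite("pics/g3.png",p[...,::-1])
for q in ("packer_1","spray_bottle","jar","socket","spanner"): print(q,[(np.round(r["at"],3).tolist(),round(r["conf"],2)) for r in imaging.tip_of("side",q)])
rel((.541,-.293,.06))
E
```

```text
[([0.494, 0.006, 0.203], 0.86)]
packer_1 [([0.544, -0.003, 0.004], 0.74), ([0.542, -0.423, 0.004], 0.68), ([0.696, -0.48, 0.0], 0.64), ([0.587, 0.27, -0.0], 0.59)]
spray_bottle [([0.692, 0.138, 0.003], 0.77)]
jar [([0.79, -0.123, -0.0], 0.6), ([0.692, -0.134, -0.004], 0.45)]
socket [([0.691, -0.138, -0.004], 0.65), ([0.69, 0.136, 0.003], 0.46)]
spanner []
[-1, 40, 250] 0
t 25.2 pos [ 0.5804 -0.2873  0.31  ] rot [ 3.141  0.    -1.398] F [ 0.15 -1.09 -0.19] q [-0.57  0.21  1.47 -0.    1.46  2.4 ]
```

View pics/g3.png

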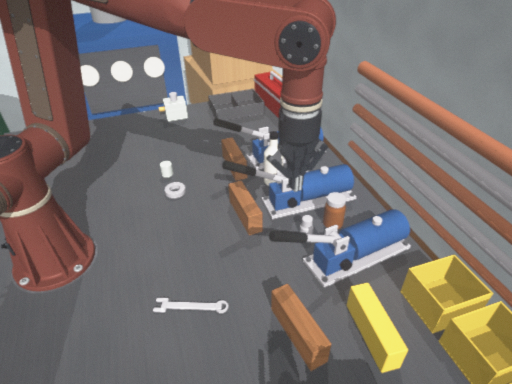

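The final picture shows all three levers up (the slack one's end at (272,237), as at the start). The packer lies clear at (300,325), everything else is in place, and the gripper is free.

```bash
python3 -c "
from cell import order
print(order.close_job())"
```

```text
the job is handed in; nothing more can be done
None
```

I handed the job in: the right-hand pump (y ≈ -0.27) was the slack one; its packer lies clear on the bench and I gave it four full strokes, with no verdict returned.

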